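# Open the box of yellow nozzle caps

### The arm

A 6-joint arm with a two-finger parallel gripper is mounted at the origin on the work surface. World frame = base frame: x ahead of the robot, y to its left, z up, the work surface at z = 0. Lengths are in m, angles in rad, forces in N, time in s.
With the tool pointing down it reaches from about 0.425 to 0.95 m from the base axis. Payload 3.5 kg.
Tool frame: the origin (TCP) lies on the front face of the gripper's body, between the roots of the fingers; the fingertips stand 73 mm ahead of it and the grasp point (between the pads) lies 54 mm ahead of it; y points along the fingers, z is the direction in which the jaws open and shut, and the axes are right-handed (so a half turn about y gives the same grasp; the last joint's range is limited). The gripper opens to 85 mm and grips with 20 to 120 N. Pads are 22 mm wide; open, the fingers measure 114 mm over their backs; the gripper's body (76 mm by 85 mm) begins 54 mm behind the grasp point. The pads swing forward as they close: fully open they stand 13 mm farther back than shut.
Start: joints at [-1.323, 0.286, 1.577, -0, 1.279, -0.15], TCP at [0.262, -0.622, 0.304] pointing down, gripper open.
Joint ranges: [-2.77, 2.77], [-0.9, 2.22], [0.21, 2.48], [-1.53, 4.67], [0.24, 2.81], [-2.84, 2.84]. Speed limits (rad/s): [2.79, 2.79, 3.14, 3.14, 3.14, 3.14].

### API

Orientations are given as a 3x3 rotation matrix whose columns are the frame's x, y, z axes.
In Python, from plant import bot gives the robot as it stands. The module is installed in compiled form; this text tells all that it offers.
- The arm moves only by the tool step_arm, never from a script. Its arguments are lists of equal length, an entry for each row: "fingers": the opening, from 0 (shut) to 1 (fully open); "linear": the shift along the world's x, y, z in m, a list of three; "rot": the turn, a rotation vector about the world's x, y, z in rad, a list of three. In form: {"fingers": [fingers, ...], "linear": [[x, y, z], ...], "rot": [[wx, wy, wz], ...]}. A call has exactly 10 rows; each row is the pose to reach, as a shift and turn from the pose measured when the call began; what a row does not reach only later rows make up. A row lasts 1/8 s, in which the tool goes at most 62.5 mm and 10.7 degrees, less where a joint would pass 70% of its speed; a pose out of reach is approached as far as the arm can. A call with a gripper value outside its range is refused whole. The fingers move at their own pace and stop on an object; "newtons" is the grip in N (left out, the last holds). Time passes only in rows, so rows that repeat a pose let the fingers close, or fill a call up. It gives the time, the measured TCP pose, the force and the opening at its end, in the units of the state.
- bot.read_state(): the state, without advancing time (a new reading comes with each control period).
- bot.grab_frame(name): name is "scene" or "side" or "wrist"; returns the picture (384x512x3 uint8, red, green, blue); there is no depth.
- bot.camera_params(name): a dict with "fovy" (degrees; the focal length in pixels is half the picture's height over the tangent of half this angle, whatever the lens; pixels are square), "cx", "cy" (the principal point, pixels), "k1" (the pictures are not rectified: a ray, as slopes to the right and down, at radius r is drawn at 1 + k1 r^2 times it, then the intrinsics apply), "world_from_camera" (4x4, takes a point from camera to world coordinates). Camera axes: x right, y up, looking along -z (the intrinsics and any distortion apply to the point x, -y, -z); pixel columns grow to the right and rows downward; lengths in m; the calibration is good to about 2 mm. A picture is of the moment at which its call begins: read the wrist's pose just before it. camera_params takes no time and is no camera call; for the wrist camera it gives the pose at the moment of the call.
- bot.job_done(): hands the job in, once; it reports no verdict.
The state is a dict: "time_s": time; "qpos": joint angles; "qd": joint speeds; "joint_torque": joint torques, N m; "position": TCP position; "tcp_rot": TCP orientation; "wrist_force": force on the tool from outside, world axes, zero at the start; "moment": the same for the moment, N m; "grip_width": opening from 0.0 (shut) to 1.0 (fully open).
Only numpy, scipy, OpenCV 4.12 (cv2) and the standard library are available. Lean on these libraries where they do the work, as an engineer would, in place of code of your own. Each camera call takes 0.05 s, during which the arm holds its last target. There are 200 camera calls.

### The job

The packing line needs yellow nozzle caps: open the parts box with the yellow knob by lifting the knob end of its clear sliding lid over the stop lip and drawing the lid out of its grooves. Then set the lid down, not dropped, flat and knob up in the middle of the blue mat, let go of it, and leave the lid of the green box alone.

Things in the scene. Friction and masses are not known exactly. Their poses are not given: they have to be found in the camera images.
- yellow_lid: Clear loose plate 166 (x) x 108 (y) x 4 mm, 0.11 kg, two yellow stripes across. Origin: centre of its underside, z up. Yellow knob 22 x 22 mm, 30 mm tall on the plate, at x = -60 mm; grip either pair of faces. Shut: level, axes as the box's, origin 50 mm above the box's. Its front edge (x = -83) can rise about 20 mm, tilting 0.13 rad at most about its rear edge; drawn out 38 mm it is free.
- yellow_box: Grey box of yellow caps, fixed, 190 (x) x 126 (y), 64 mm high. Origin: centre of underside, z up; the lid comes out to -x, towards the robot within 0.3 rad. Lid's ledge at z = 50 mm; cheeks 6 mm high, 3 mm play each side. Stop lip at x = -95 to -85, 6 mm above the ledge. Dark groove roofs at x = 45 to 85, over y beyond 45 either side, hold the lid's tail: 5 mm of play above it.
- green_lid: Lid of the other box (fixed, same shape, filled with green parts): the same as the yellow lid but with green knob and stripes. To be left shut. Origin: centre of its underside, z up, knob at x = -60 mm.
- lid_mat: Blue mat fixed on the table, 230 (x) x 170 (y) x 4 mm. Origin: centre of its underside, on the table; z up; its top is 4 mm above the table. The lid may lie on it either way round.
Mind the look-alikes: they are no part of the job. What is shaped like the yellow_lid but pink is not meant.

How it is judged:
On the way:
1. the yellow lid's end is over the stop lip and the lid is sliding out (10 to 40 mm from shut), its tail still between the grooves (x of yellow_lid in the frame of yellow_box between -0.04 and -0.01 m and z of yellow_lid in the frame of yellow_box between 0.051 and 0.075 m), for 0.05 s.
At the end, for the whole second after the job is handed in: The yellow lid lies at rest on the blue mat, flat (within 0.1 rad) and knob up, its centre within 50 mm of the mat's centre and its underside less than 12 mm above the table, whichever way it points; the green lid is where it was (within 15 mm) (horizontal distance between yellow_lid and lid_mat below 0.05 m and height (world z) of yellow_lid below 0.012 m and angle between yellow_lid's own z axis and vertical below 0.1 rad and linear speed of yellow_lid below 0.02 m/s and distance of green_lid from where it was at the start of the episode below 0.015 m); the robot touches nothing.
It fails at once if the green lid is shifted by more than 15 mm (distance of green_lid from where it was at the start of the episode above 0.015 m).
It fails at once if the yellow lid, away from its box, is let go more than about 25 mm above the mat (dropped) (horizontal distance between yellow_lid and yellow_box above 0.15 m and height (world z) of yellow_lid above 0.03 m and contact force between the fingers and yellow_lid below 0.05 N).
It also fails if it takes over 42 s, if anything falls off the work surface, if the arm or the gripper's body presses on something with over 40 N, if the wrist force passes 120 N, or if a joint passes its speed limit or range.

## Working session

There is one attempt and no reset: what is moved stays moved. The work goes in short steps, Python scripts to look and compute and a tool call to move; the robot and the scene stay as the last step left them, time stands still between calls to the robot, and variables do not carry over. Pictures are saved under pics/ and viewed, about 8 in all and at most 12, crops included, and the job is handed in when it is done.

Besides the shell and the picture viewer there is one more tool, called after "Request:" in YAML: its name, and indented under it one key for each argument. step_arm: Moves the arm, as the interface text tells. Its arguments: {"type":"object","properties":{"fingers":{"type":"array","items":{"type":"number"}},"linear":{"type":"array","items":{"type":"array","items":{"type":"number"}}},"rot":{"type":"array","items":{"type":"array","items":{"type":"number"}}},"newtons":{"type":"number"}},"required":["fingers","linear","rot"]}

```bash
mkdir -p pics; cat > h.py <<'E'
import numpy as np, cv2
from plant import bot
def shot(n,f):
    p=bot.camera_params(n); im=bot.grab_frame(n)
    cv2.imwrite('pics/'+f+'.png',im[...,::-1]); np.save('pics/'+f,p,allow_pickle=True); return im,p
def load(f): return cv2.imread('pics/'+f+'.png')[...,::-1],np.load('pics/'+f+'.npy',allow_pickle=True).item()
def K(p):
    f=192/np.tan(np.radians(p['fovy']/2)); return np.array([[f,0,p['cx']],[0,f,p['cy']],[0,0,1.]]),np.array([p['k1'],0,0,0.])
def ray(p,uv):
    k,d=K(p); q=cv2.undistortPoints(np.array(uv,float).reshape(-1,1,2),k,d)[:,0]
    T=np.array(p['world_from_camera']); v=np.c_[q[:,0],-q[:,1],-np.ones(len(q))]@T[:3,:3].T
    return T[:3,3],v
def onz(p,uv,z):
    o,v=ray(p,uv); return o+v*((z-o[2])/v[:,2])[:,None]
def proj(p,X):
    k,d=K(p); T=np.array(p['world_from_camera']); c=(np.array(X,float).reshape(-1,3)-T[:3,3])@T[:3,:3]
    c=c*[1,-1,-1]; return cv2.projectPoints(c,np.zeros(3),np.zeros(3),k,d)[0][:,0]
E
python3 - <<'E'
from h import *
ims=[shot(n,n+'0') for n in('scene','side')]
for (im,p),n in zip(ims,('scene','side')):
    print(n,{k:np.round(v,3).tolist() for k,v in p.items()})
    hsv=cv2.cvtColor(im,cv2.COLOR_RGB2HSV)
    for c,lo,hi in(('yel',22,35),('grn',40,85),('blue',95,130),('pink',140,178)):
        m=cv2.inRange(hsv,(lo,90,60),(hi,255,255)); r=cv2.connectedComponentsWithStats(m)
        print(n,c,[(r[2][i].tolist(),r[3][i].round(1).tolist()) for i in range(1,r[0]) if r[2][i][4]>40])
cv2.imwrite('pics/both.png',np.hstack([i[0] for i in ims])[...,::-1][:, :])
b=cv2.imread('pics/both.png');cv2.imwrite('pics/both.png',np.vstack([cv2.resize(b[:,:512],(768,576))]))
print(bot.read_state())
E
```

```text
scene {'fovy': 43.422, 'cx': 261.08, 'cy': 188.094, 'k1': 0.004, 'world_from_camera': [[0.465, -0.735, 0.494, 1.105], [0.885, 0.377, -0.272, -0.318], [0.014, 0.564, 0.825, 1.104], [0.0, 0.0, 0.0, 1.0]]}
scene yel [([292, 104, 18, 24, 93], [301.5, 113.8]), ([326, 115, 13, 24, 48], [331.6, 126.5]), ([341, 175, 55, 60, 1623], [369.7, 206.2]), ([440, 291, 9, 11, 43], [444.7, 295.7]), ([409, 308, 9, 11, 45], [413.8, 313.0]), ([376, 326, 9, 11, 47], [381.0, 330.9]), ([0, 338, 97, 46, 2328], [56.4, 367.9]), ([342, 345, 9, 11, 50], [347.1, 349.9]), ([306, 365, 10, 12, 55], [311.6, 370.0])]
scene grn [([136, 243, 62, 74, 2316], [167.8, 281.0])]
scene blue [([235, 0, 46, 12, 314], [253.8, 3.7]), ([387, 55, 82, 47, 1488], [427.4, 77.7]), ([344, 94, 168, 159, 968], [431.6, 192.8]), ([489, 122, 12, 9, 89], [494.7, 126.1]), ([60, 204, 13, 31, 132], [66.6, 218.8]), ([224, 204, 110, 99, 5401], [278.8, 252.1]), ([72, 237, 55, 147, 760], [99.6, 313.8]), ([383, 253, 24, 15, 111], [394.7, 260.3]), ([352, 268, 26, 16, 121], [364.6, 275.9]), ([319, 284, 28, 17, 130], [332.6, 292.4]), ([285, 301, 29, 18, 1
[... 1342 characters left out ...]
6.51389999e-06,
        1.27860050e+00, -1.50033066e-01]), 'qd': array([ 0.00099472, -0.00259807, -0.00381681, -0.00069672, -0.00052866,
       -0.00057493]), 'joint_torque': array([ 5.84705467e-04, -4.07299376e+01, -2.93700063e+01, -1.49736766e-04,
        3.41389459e-03, -4.53629987e-07]), 'position': array([ 0.26138833, -0.62186093,  0.30266932]), 'tcp_rot': array([[-9.21913505e-01, -5.30448783e-04,  3.87395415e-01],
       [-3.87395651e-01,  2.07146328e-03, -9.21911231e-01],
       [-3.13448687e-04, -9.99997714e-01, -2.11520353e-03]]), 'wrist_force': array([ 0.04216902, -0.10029991,  0.25171861]), 'moment': array([-0.01210044, -0.02741352, -0.07903191]), 'grip_width': 1.0024667232640987}
```

View pics/both.png

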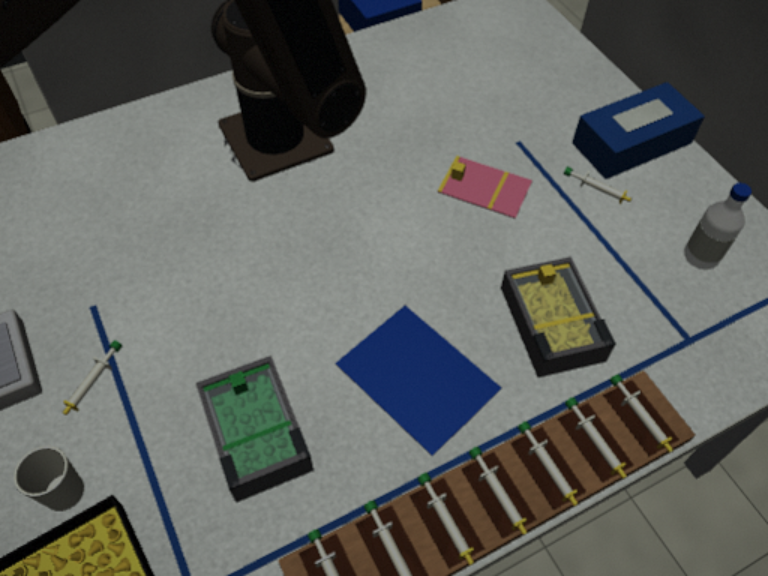

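View pics/side0.png

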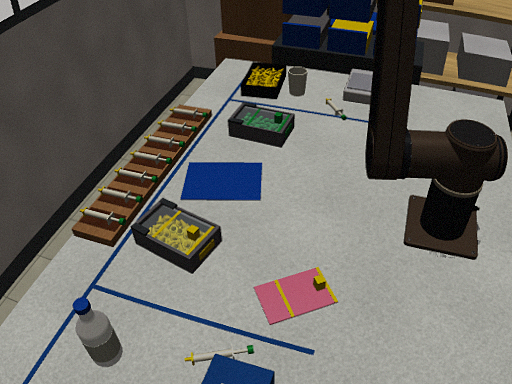

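The scene view (768 px wide version) shows these candidates:
- The yellow-knob box, knob at (547,272): this is the target.
- The pink plate with a yellow knob at (457,170): a decoy.
- The green-knob box at (238,382): leave alone.
- The tray of caps at bottom left: not relevant.

In the side view the target knob is at (193,232). Next is a close crop of it.

```bash
python3 - <<'E'
from h import *
a,p=load('scene0'); b,q=load('side0')
A=cv2.resize(a[165:260,325:415],None,fx=4.4,fy=4.4,interpolation=2); B=cv2.resize(b[195:275,128:228],None,fx=4,fy=4,interpolation=2)
h=420; A=np.pad(A,((0,max(0,h-A.shape[0])),(0,0),(0,0)));B=np.pad(B,((0,A.shape[0]-B.shape[0]),(0,0),(0,0)))
o=np.hstack([A,B]); print(o.shape); cv2.imwrite('pics/crop.png',o[...,::-1])
for n,im,P in(('scene',a,p),('side',b,q)):
    m=cv2.inRange(cv2.cvtColor(im,cv2.COLOR_RGB2HSV),(100,150,60),(128,255,255))
    cs=[c for c in cv2.findContours(m,0,2)[0] if 1500<cv2.contourArea(c)<6000 and 150<c[:,0,1].mean()<300]
    for c in cs:
        qd=cv2.approxPolyDP(c,.05*cv2.arcLength(c,True),True)[:,0]
        w=onz(P,qd,.004); print(n,qd.tolist(),w.round(4).tolist(),w.mean(0))
E
```

```text
(420, 796, 3)
scene [[269, 204], [224, 242], [288, 302], [333, 258]] [[0.5025, 0.0396, 0.004], [0.5515, -0.1177, 0.004], [0.7667, -0.0509, 0.004], [0.7182, 0.1069, 0.004]] [ 0.63475754 -0.005537    0.004     ]
side [[189, 163], [181, 198], [259, 199], [261, 163]] [[0.7674, -0.0477, 0.004], [0.7195, 0.1068, 0.004], [0.5048, 0.0444, 0.004], [0.5513, -0.113, 0.004]] [ 0.6357454  -0.00236454  0.004     ]
```

View pics/crop.png

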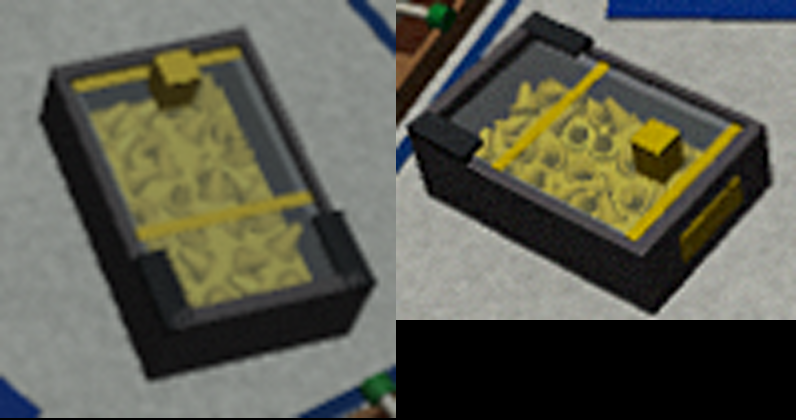

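The crop shows a grey box of yellow caps with a yellow knob and stripes under a clear lid, so the choice is right. The knob top is at crop (177,67) in scene and (657,138) in side.

```bash
python3 - <<'E'
from h import *
a,p=load('scene0'); b,q=load('side0')
S=lambda l:np.array(l,float)/4.4+[325,165]-.4; D=lambda l:(np.array(l,float)-[396,0])/4+[128,195]-.4
kt=[onz(p,S([[177,67]]),.084)[0],onz(q,D([[657,138]]),.084)[0]]
print('knob',np.round(kt,4).tolist())
fs=onz(p,S([[52,72],[245,30]]),.056); fd=onz(q,D([[768,130],[645,250]]),.056)
rs=onz(p,S([[337,208],[374,280],[182,328],[140,258]]),.064); rd=onz(q,D([[410,118],[530,14],[592,45],[478,157]]),.064)
st=onz(p,S([[72,87],[242,52],[138,233],[312,198]]),.054); sd=onz(q,D([[740,127],[632,236],[605,66],[500,166]]),.054)
for n,v in zip('fs fd rs rd st sd'.split(),(fs,fd,rs,rd,st,sd)): print(n,v.round(4).tolist())
for v in(fs,fd,st[:2],sd[:2],st[2:],sd[2:]):
    d=v[1]-v[0]; print('front line yaw of normal deg',np.degrees(np.arctan2(d[1],d[0]))%180-90, np.hypot(*d[:2]), v.mean(0).round(4))
from scipy.spatial.transform import Rotation as R
print(bot.camera_params('wrist')['world_from_camera'].round(3).tolist())
E
```

```text
knob [[0.5947, 0.2707, 0.084], [0.5935, 0.2741, 0.084]]
fs [[0.5491, 0.217, 0.056], [0.5766, 0.3402, 0.056]]
fd [[0.5443, 0.2234, 0.056], [0.5767, 0.3359, 0.056]]
rs [[0.7096, 0.3075, 0.064], [0.7578, 0.297, 0.064], [0.7334, 0.1828, 0.064], [0.6853, 0.1873, 0.064]]
rd [[0.7624, 0.2907, 0.064], [0.7341, 0.18, 0.064], [0.6802, 0.1944, 0.064], [0.7036, 0.3067, 0.064]]
st [[0.5629, 0.2228, 0.054], [0.5885, 0.3299, 0.054], [0.6668, 0.2006, 0.054], [0.6936, 0.3046, 0.054]]
sd [[0.563, 0.2246, 0.054], [0.5897, 0.327, 0.054], [0.6692, 0.2008, 0.054], [0.693, 0.3015, 0.054]]
front line yaw of normal deg -12.615580999481821 0.1261788567992372 [0.5628 0.2786 0.056 ]
front line yaw of normal deg -16.08171009726854 0.11701621534299808 [0.5605 0.2797 0.056 ]
front line yaw of normal deg -13.438253017960761 0.11014170417292878 [0.5757 0.2764 0.054 ]
front line yaw of normal deg -14.606538532356211 0.10580461654044315 [0.5763 0.2758 0.054 ]
front line yaw of normal deg -14.423582717503308 0.10746390194119432 [0.6802 0.2526 0.054 ]
front line yaw of normal deg -13.310539147500265 0.10349347164954402 [0.6811 0.2511 0.054 ]
[[0.386, 0.873, 0.298, 0.338], [-0.922, 0.367, 0.122, -0.591], [-0.003, -0.322, 0.947, 0.372], [0.0, 0.0, 0.0, 1.0]]
```

The two views agree to about 3 mm: knob (0.594, 0.272), box yaw about -0.236 rad, mat centre (0.635, -0.004) at yaw +0.30 rad. I'm moving above the knob with the jaws along the box's y axis.

Request:
step_arm:
  fingers: [1,1,1,1,1,1,1,1,1,1]
  linear:
    - [0.02,0.054,0]
    - [0.04,0.108,0]
    - [0.06,0.162,0]
    - [0.08,0.216,0]
    - [0.1,0.27,0]
    - [0.12,0.324,0]
    - [0.14,0.378,0]
    - [0.16,0.432,0]
    - [0.18,0.486,0]
    - [0.2,0.54,0]
  rot:
    - [0,0,0.15]
    - [0,0,0.3]
    - [0,0,0.45]
    - [0,0,0.6]
    - [0,0,0.75]
    - [0,0,0.9]
    - [0,0,1.05]
    - [0,0,1.2]
    - [0,0,1.35]
    - [0,0,1.5]

```text
time_s: 1.35
position: [0.4615, -0.0799, 0.3024]
tcp_rot: [[0.326, -0.002, 0.945], [-0.945, -0.0, 0.326], [-0.0, -1.0, -0.002]]
wrist_force: [0.5, -0.1, -0.6]
grip_width: 1.002
```

Request:
step_arm:
  fingers: [1,1,1,1,1,1,1,1,1,1]
  linear:
    - [0.018,0.047,0]
    - [0.036,0.094,0]
    - [0.054,0.141,-0.01]
    - [0.07,0.188,-0.015]
    - [0.088,0.235,-0.025]
    - [0.105,0.28,-0.035]
    - [0.12,0.32,-0.04]
    - [0.132,0.352,-0.05]
    - [0.132,0.352,-0.05]
    - [0.132,0.352,-0.05]
  rot:
    - [0,0,0.15]
    - [0,0,0.3]
    - [0,0,0.45]
    - [0,0,0.6]
    - [0,0,0.75]
    - [0,0,0.9]
    - [0,0,1.0]
    - [0,0,1.0]
    - [0,0,1.0]
    - [0,0,1.0]

```text
time_s: 2.6
position: [0.5931, 0.2716, 0.2519]
tcp_rot: [[0.972, -0.002, 0.237], [-0.237, -0.003, 0.972], [-0.001, -1.0, -0.003]]
wrist_force: [-0.7, -1.3, -0.1]
grip_width: 1.002
```

```bash
python3 - <<'E'
from h import *
s=bot.read_state(); a,p=shot('wrist','w1'); print(s['position'],s['tcp_rot'].round(4).tolist())
print(proj(p,[[.594,.272,.084]]))
E
```

```text
[0.5931499  0.27163841 0.25191836] [[0.9716, -0.0019, 0.2367], [-0.2367, -0.0027, 0.9716], [-0.0012, -1.0, -0.0031]]
[[260.7887068  194.88589519]]
```

View pics/w1.png

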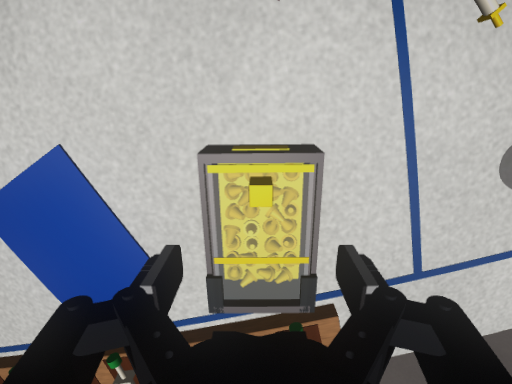

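The wrist view shows the knob top at (260,196), against a predicted (261,195). The front stripe is level at row 169, so position and yaw agree to about 1 mm. I'm descending and gripping.

Request:
step_arm:
  fingers: [1,1,1,1,1,1,0.6,0.4,0,0]
  linear:
    - [0.001,0,-0.03]
    - [0.002,0,-0.06]
    - [0.002,0,-0.085]
    - [0.002,0,-0.105]
    - [0.002,0,-0.114]
    - [0.002,0,-0.114]
    - [0.002,0,-0.114]
    - [0.002,0,-0.114]
    - [0.002,0,-0.114]
    - [0.002,0,-0.114]
  rot:
    - [0,0,0]
    - [0,0,0]
    - [0,0,0]
    - [0,0,0]
    - [0,0,0]
    - [0,0,0]
    - [0,0,0]
    - [0,0,0]
    - [0,0,0]
    - [0,0,0]
  newtons: 60

```text
time_s: 3.9
position: [0.5957, 0.2715, 0.1393]
tcp_rot: [[0.971, 0.0, 0.237], [-0.237, -0.002, 0.971], [0.001, -1.0, -0.002]]
wrist_force: [-0.4, 1.0, -0.7]
grip_width: 0.245
```

Opening is 0.245 (about 21 mm), so the knob is held. Next I tilt the lid about its rear edge.

Request:
step_arm:
  fingers: [0,0,0,0,0,0,0,0,0,0]
  linear:
    - [0,0,0]
    - [0.001,0,0.0015]
    - [0.002,-0.0005,0.003]
    - [0.003,-0.0007,0.005]
    - [0.004,-0.001,0.0065]
    - [0.005,-0.0012,0.0085]
    - [0.006,-0.0014,0.01]
    - [0.007,-0.0016,0.0115]
    - [0.007,-0.0016,0.0115]
    - [0.007,-0.0016,0.0115]
  rot:
    - [0,0,0]
    - [0.003,0.011,0]
    - [0.005,0.022,0]
    - [0.008,0.033,0]
    - [0.011,0.045,0]
    - [0.014,0.056,0]
    - [0.016,0.067,0]
    - [0.019,0.078,0]
    - [0.019,0.078,0]
    - [0.019,0.078,0]

```text
time_s: 5.15
position: [0.6026, 0.2699, 0.1507]
tcp_rot: [[0.968, -0.078, 0.237], [-0.236, 0.017, 0.972], [-0.08, -0.997, -0.002]]
wrist_force: [0.0, -0.8, -1.8]
grip_width: 0.24
```

```bash
python3 - <<'E'
from h import *
print(bot.read_state()['wrist_force'])
a,p=shot('side','s2');b,q=shot('wrist','w2')
A=cv2.resize(a[180:280,120:240],(480,400),interpolation=2);B=cv2.resize(b[120:330,180:340],(305,400),interpolation=2)
cv2.imwrite('pics/c2.png',np.hstack([A,B])[...,::-1])
E
```

```text
[ 0.03366351 -0.83498151 -1.77004862]
```

View pics/c2.png

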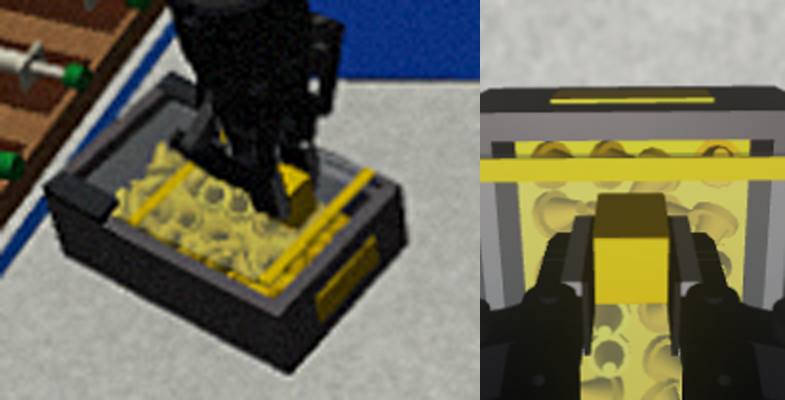

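The front stripe now stands clear above the lip and the knob is square between the pads (side crop (320,230), wrist crop (630,250)). Drawing the lid out.

Request:
step_arm:
  fingers: [0,0,0,0,0,0,0,0,0,0]
  linear:
    - [-0.005,0.001,0]
    - [-0.01,0.0024,0]
    - [-0.015,0.0036,0]
    - [-0.02,0.0048,0]
    - [-0.024,0.006,0]
    - [-0.029,0.007,0]
    - [-0.034,0.0083,0]
    - [-0.039,0.0094,0]
    - [-0.044,0.0106,0]
    - [-0.049,0.0118,0]
  rot:
    - [0,0,0]
    - [0,0,0]
    - [0,0,0]
    - [0,0,0]
    - [0,0,0]
    - [0,0,0]
    - [0,0,0]
    - [0,0,0]
    - [0,0,0]
    - [0,0,0]

```text
time_s: 6.5
position: [0.5532, 0.2818, 0.1507]
tcp_rot: [[0.968, -0.078, 0.237], [-0.236, 0.017, 0.972], [-0.08, -0.997, -0.002]]
wrist_force: [0.1, -1.1, -1.5]
grip_width: 0.24
```

Request:
step_arm:
  fingers: [0,0,0,0,0,0,0,0,0,0]
  linear:
    - [-0.002,0,0.008]
    - [-0.003,0.001,0.018]
    - [-0.004,0.001,0.03]
    - [-0.005,0.001,0.042]
    - [-0.005,0.001,0.054]
    - [-0.005,0.001,0.066]
    - [-0.005,0.001,0.078]
    - [-0.005,0.001,0.088]
    - [-0.005,0.001,0.09]
    - [-0.005,0.001,0.09]
  rot:
    - [0,0,0]
    - [0,0,0]
    - [0,0,0]
    - [-0.005,-0.02,0]
    - [-0.01,-0.04,0]
    - [-0.015,-0.06,0]
    - [-0.019,-0.08,0]
    - [-0.019,-0.08,0]
    - [-0.019,-0.08,0]
    - [-0.019,-0.08,0]

```text
time_s: 7.75
position: [0.5482, 0.2827, 0.2406]
tcp_rot: [[0.971, 0.002, 0.237], [-0.237, -0.002, 0.971], [0.002, -1.0, -0.002]]
wrist_force: [0.4, 0.0, -1.5]
grip_width: 0.238
```

```bash
python3 - <<'E'
from h import *
a,p=shot('side','s3');b,q=shot('wrist','w3')
A=cv2.resize(a[130:290,110:290],(450,400),interpolation=2);B=cv2.resize(b[60:384,130:390],(320,400),interpolation=2)
cv2.imwrite('pics/c3.png',np.hstack([A,B])[...,::-1])
E
```

```text
(no output)
```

View pics/c3.png

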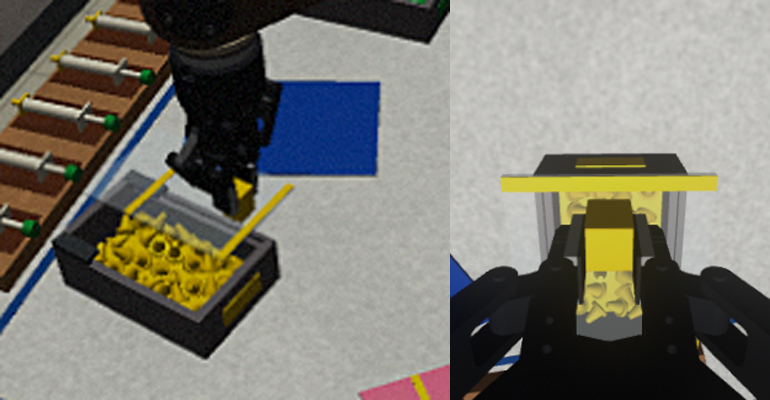

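The lid is out and hangs level above the box, with both stripes free at side crop (150,195) and (255,220). Carrying it to the mat and turning it to the mat's yaw.

Request:
step_arm:
  fingers: [0,0,0,0,0,0,0,0,0,0]
  linear:
    - [0.001,-0.015,0]
    - [0.004,-0.045,0]
    - [0.008,-0.085,0]
    - [0.013,-0.13,0]
    - [0.018,-0.175,0]
    - [0.022,-0.22,0]
    - [0.026,-0.26,0]
    - [0.029,-0.29,-0.01]
    - [0.03,-0.305,-0.02]
    - [0.03,-0.305,-0.03]
  rot:
    - [0,0,0.02]
    - [0,0,0.08]
    - [0,0,0.15]
    - [0,0,0.23]
    - [0,0,0.31]
    - [0,0,0.39]
    - [0,0,0.46]
    - [0,0,0.51]
    - [0,0,0.54]
    - [0,0,0.54]

```text
time_s: 9.1
position: [0.5779, -0.0233, 0.2091]
tcp_rot: [[0.956, 0.001, -0.294], [0.294, -0.002, 0.956], [0.0, -1.0, -0.002]]
wrist_force: [0.0, 0.4, -1.4]
grip_width: 0.241
```

```bash
python3 - <<'E'
from h import *
a,p=shot('side','s4');b,q=shot('scene','p4');print(bot.read_state()['position'],bot.read_state()['wrist_force'])
A=cv2.resize(a[80:240,150:310],(400,400),interpolation=2);B=cv2.resize(b[150:310,200:360],(400,400),interpolation=2)
cv2.imwrite('pics/c4.png',np.hstack([A,B])[...,::-1])
E
```

```text
[ 0.57698443 -0.02186816  0.20790225] [ 0.27175061  0.70082952 -1.55509304]
```

View pics/c4.png

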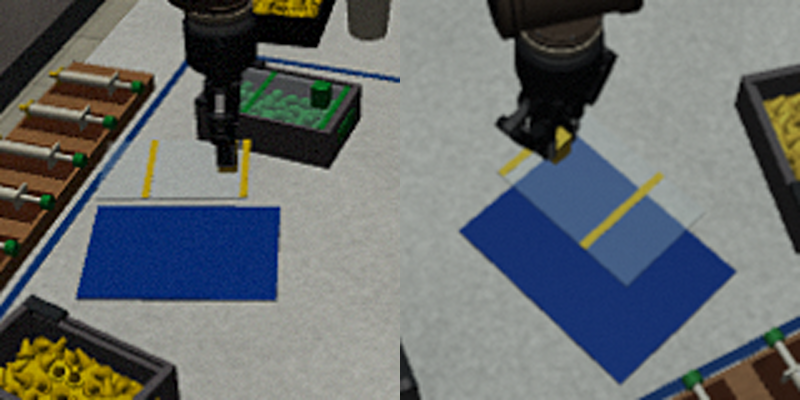

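The lid hangs level and aligned with the mat in both crops. Lowering to just above the mat.

Request:
step_arm:
  fingers: [0,0,0,0,0,0,0,0,0,0]
  linear:
    - [0,0,-0.02]
    - [0,0,-0.045]
    - [0,0,-0.07]
    - [0,0,-0.09]
    - [0,0,-0.1]
    - [0,0,-0.106]
    - [0,0,-0.11]
    - [0,0,-0.112]
    - [0,0,-0.113]
    - [0,0,-0.113]
  rot:
    - [0,0,0]
    - [0,0,0]
    - [0,0,0]
    - [0,0,0]
    - [0,0,0]
    - [0,0,0]
    - [0,0,0]
    - [0,0,0]
    - [0,0,0]
    - [0,0,0]

```text
time_s: 10.45
position: [0.5772, -0.0219, 0.0953]
tcp_rot: [[0.955, -0.001, -0.295], [0.295, -0.001, 0.955], [-0.002, -1.0, -0.0]]
wrist_force: [0.7, 0.0, -1.0]
grip_width: 0.243
```

Request:
step_arm:
  fingers: [0,0,0,0,0,0,0,0,0,0]
  linear:
    - [0,0,-0.0005]
    - [0,0,-0.001]
    - [0,0,-0.0015]
    - [0,0,-0.002]
    - [0,0,-0.002]
    - [0,0,-0.002]
    - [0,0,-0.002]
    - [0,0,-0.002]
    - [0,0,-0.002]
    - [0,0,-0.002]
  rot:
    - [0,0,0]
    - [0,0,0]
    - [0,0,0]
    - [0,0,0]
    - [0,0,0]
    - [0,0,0]
    - [0,0,0]
    - [0,0,0]
    - [0,0,0]
    - [0,0,0]

```text
time_s: 11.7
position: [0.5772, -0.0219, 0.0933]
tcp_rot: [[0.955, -0.001, -0.295], [0.295, -0.001, 0.955], [-0.001, -1.0, -0.0]]
wrist_force: [0.5, 0.3, -0.6]
grip_width: 0.236
```

The wrist load has dropped from -1.5 to -0.6 N, so the lid is touching the mat. I'll lower it a touch more, open, and leave straight up.

Request:
step_arm:
  fingers: [0,0,0,0.3,0.35,0.45,0.6,0.8,1,1]
  linear:
    - [0,0,-0.0005]
    - [0,0,-0.001]
    - [0,0,-0.001]
    - [0,0,-0.001]
    - [0,0,-0.001]
    - [0,0,-0.001]
    - [0,0,-0.001]
    - [0,0,-0.001]
    - [0,0,-0.001]
    - [0,0,-0.001]
  rot:
    - [0,0,0]
    - [0,0,0]
    - [0,0,0]
    - [0,0,0]
    - [0,0,0]
    - [0,0,0]
    - [0,0,0]
    - [0,0,0]
    - [0,0,0]
    - [0,0,0]

```text
time_s: 12.95
position: [0.5772, -0.0219, 0.0923]
tcp_rot: [[0.955, -0.001, -0.295], [0.295, -0.001, 0.955], [-0.001, -1.0, -0.0]]
wrist_force: [-0.1, -0.1, -0.3]
grip_width: 1.003
```

Request:
step_arm:
  fingers: [1,1,1,1,1,1,1,1,1,1]
  linear:
    - [0,0,0]
    - [0,0,0.01]
    - [0,0,0.025]
    - [0,0,0.05]
    - [0,0,0.08]
    - [0,0,0.11]
    - [-0.01,0,0.14]
    - [-0.03,0,0.17]
    - [-0.04,0,0.18]
    - [-0.04,0,0.18]
  rot:
    - [0,0,0]
    - [0,0,0]
    - [0,0,0]
    - [0,0,0]
    - [0,0,0]
    - [0,0,0]
    - [0,0,0]
    - [0,0,0]
    - [0,0,0]
    - [0,0,0]

```text
time_s: 14.2
position: [0.5371, -0.0219, 0.2734]
tcp_rot: [[0.955, 0.001, -0.295], [0.295, -0.001, 0.955], [0.001, -1.0, -0.002]]
wrist_force: [0.0, -0.0, 0.1]
grip_width: 1.002
```

```bash
python3 - <<'E'
from h import *
a,p=shot('side','s5');b,q=shot('scene','p5');print(bot.read_state()['wrist_force'])
for n,im,P in(('side',a,p),('scene',b,q)):
    m=cv2.inRange(cv2.cvtColor(im,cv2.COLOR_RGB2HSV),(22,90,60),(35,255,255)); r=cv2.connectedComponentsWithStats(m)
    print(n,[(c.round(1).tolist(),int(s[4]),onz(P,[c],.008)[0].round(3).tolist()) for c,s in zip(r[3],r[2]) if 20<s[4]<600])
    i0=load(n+'0')[0]; print('green diff',[np.abs(i0[y].astype(int)-im[y]).mean().round(2) for y in [np.s_[230:330,125:210] if n=='scene' else np.s_[105:142,230:296]]])
A=cv2.resize(a[80:240,150:310],(400,400),interpolation=2);B=cv2.resize(b[150:310,200:360],(400,400),interpolation=2)
cv2.imwrite('pics/c5.png',np.hstack([A,B])[...,::-1])
E
```

```text
[ 0.72905277 -0.00292084 -1.39255365]
side [([272.8, 76.9], 213, [0.684, -0.663, 0.008]), ([249.2, 179.4], 66, [0.558, -0.024, 0.008]), ([213.2, 179.1], 59, [0.661, 0.006, 0.008]), ([242.5, 171.0], 40, [0.591, -0.055, 0.008]), ([205.7, 247.0], 35, [0.575, 0.258, 0.008]), ([324.1, 282.8], 178, [0.265, 0.278, 0.008]), ([283.9, 297.9], 123, [0.343, 0.346, 0.008]), ([189.5, 357.6], 44, [0.486, 0.551, 0.008])]
green diff [np.float64(12.31)]
scene [([301.9, 114.3], 115, [0.263, 0.283, 0.008]), ([331.6, 126.3], 47, [0.346, 0.339, 0.008]), ([416.5, 131.2], 23, [0.479, 0.556, 0.008]), ([257.7, 229.9], 168, [0.562, -0.026, 0.008]), ([285.6, 256.2], 120, [0.661, 0.002, 0.008]), ([45.1, 270.8], 37, [0.425, -0.541, 0.008]), ([444.6, 295.8], 43, [0.927, 0.29, 0.008]), ([413.6, 313.0], 47, [0.927, 0.197, 0.008]), ([381.0, 330.9], 47, [0.927, 0.104, 0.008]), ([347.1, 350.0], 50, [0.927, 0.011, 0.008]), ([311.6, 370.0], 55, [0.927, -0.082, 0.008])]
green diff [np.float64(7.65)]
```

View pics/c5.png

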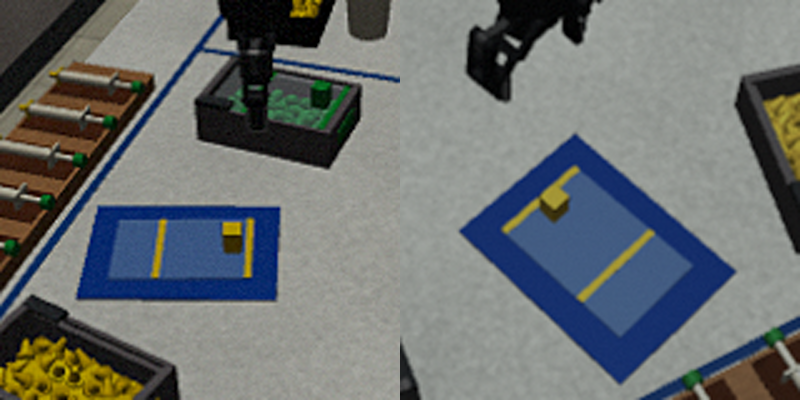

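Both views show the lid flat, knob up and centred on the mat, with the gripper clear. Handing in.

```bash
python3 -c "
from plant import bot
print(bot.job_done())"
```

```text
the job is handed in; nothing more can be done
None
```

I opened the yellow-knob box and set its lid down in the middle of the blue mat, flat and knob up. I handed the job in at about 14 s of the 42 s allowed; the interface reports no verdict.

- **Opening:** I gripped the knob at 60 N and tilted the lid about 0.08 rad about its rear edge so the front cleared the lip. I then drew it out about 50 mm at that tilt, which should have passed through the judged 10 to 40 mm range. I judged this from the commanded motion and the pictures, not from a direct pose reading.
- **Placing:** I lowered the lid until it touched the mat, opened the fingers there and left straight up.
- **Last check, yellow lid:** The stripe positions in both views put the lid within a few mm of the mat's centre and lined up with it. The gripper was open and clear, at a height of 0.27 m.
- **Last check, green lid:** The before-and-after picture difference around the green box was not zero (12.3 in side, 7.7 in scene). The arm partly covers the box in the side view. I put the rest down to image noise and lighting, but did not confirm that. The arm never came near the box, and its lid looks unchanged.

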